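# Clamp a glued thin-section chip in the bonding press

### The job

Take the rock chip that has the glass slide on it, lay it in the pocket of the drawn-out press shuttle, and push the shuttle fully home under the ram. Then hold the loose sleeve of the crank and, without letting go of it on the way, crank the rubber foot down until it bears firmly on the glass, about 40 N at the foot and never so hard that the glass cracks; then let go and leave it clamped, with the other things on the bench left where they are.

Things in the scene. Friction and masses are not known exactly. Their poses are not given: they have to be found in the camera images.
- chip_mid (a point): the wanted rock chip: a brick-red rectangular block 28 wide (its x) by 46 long (its y) by 16 high, with a thin greenish glass slide covering its top (the top 2 of the 16; it cracks above 80 N). Loose, about 55 g, flat on the bench. The point is its centre, 8 above its underside; z up
- bare1: bystander: a grey bare rock chip 28 x 46 x 14, no glass; origin at the centre of its underside, long side along its y
- bare2: bystander: a white bare rock chip 28 x 46 x 14, no glass; origin at the centre of its underside, long side along its y
- press: blue rack press fixed to the bench. Origin on the bench under the ram's axis, x away from its front towards its column, z up. Base 200 (x -70 to 130) x 150 x 22 high; column at x 62 to 108, 310 high; head x -36 to 64, y -30 to 30, heights 155 to 245. Slideway x -40 to 40 reaching out to y = +260, 24 high. The crank is on the -y side, the shuttle comes out on the +y side
- shuttle (a joint): travel of the shuttle along the press's -y, m: 0 fully drawn out, 0.13 fully home against its stop with the pocket centred under the ram. Drag about 2.5 N; stays where it is left
- pocket (a point): centre of the floor of the shuttle's pocket, 36 above the bench. The pocket is 33 (x) by 51 (y), dark walls 5 high and 5 thick, so the chip lies in it with its long side along the press's y and 2.5 to spare on each side; either way round is right. Axes parallel to the press's
- knob (a point): middle of the shuttle's upright black knob: 20 diameter, 24 high (12 above and below this point, its top 74 above the bench), 95 from the pocket's centre on the +y side; moves with the shuttle
- ram: square steel ram 20 x 20, 200 long, carried by the press; it slides straight down 6 mm for each radian of the crank and carries the pressing foot. Origin at its lower end; the foot's face (rubber, 24 by 40) hangs below that by an amount that is set anew each time and is not measured, 18 to 28. The rubber gives about 1 mm for each 50 N
- axle (a point): a point on the crank's axis, abreast of the middle of the gripping zone of the sleeve, 200 above the bench; the crank turns about the press's y axis through it, 20 in front of (-x) the ram's axis. The crank arm lies 52 from here on the press side and reaches 72 from the axis
- sleeve: black ribbed grip sleeve on the crank pin: 24 diameter, 84 long, parallel to the press's y, its axis 60 from the crank's axis. It spins freely on the pin, so its own x and z mean nothing and the hand that holds it need not turn with the crank. Origin at its inner end, at the arm; free end towards the press's -y
- grip (a point): centre of the sleeve's gripping zone, 52 out from the crank arm, 32 from the free end. Clockwise seen from the free end (over the top towards the column) lowers the foot. Turning alone takes about 2.5 N along the circle here; each 10 N at the foot adds 1 N. When let go the press keeps up to about 30 N at the foot and springs back from more
- phone: bystander: mobile phone 74 x 150 x 9 lying flat; origin under its centre
- pencup: bystander: black pen cup 76 diameter, 100 high, pens to 150; origin under its centre
- glue: bystander: small amber bottle 42 diameter, 95 high; origin under its centre
- slidebox: bystander: green slide box 87 x 172 x 36; origin under its centre
- objective: bystander: steel microscope objective standing upright, 34 diameter, 46 high; origin under its centre
- calipers: bystander: calipers 200 long lying flat; origin under the middle of the beam

How it is judged:
On the way, in this order (a step that is already met when the one before it is completed fails the run):
1. the glass-topped chip lies flat in the shuttle's pocket, let go, glass up (horizontal distance between chip_mid and pocket below 0.005 m and z of chip_mid in the frame of pocket below 0.0105 m and angle between chip_mid's own z axis and vertical below 0.08 rad and contact force between the fingers and chip below 0.1 N), for 0.2 s.
2. the shuttle is fully home with the chip still in its pocket (value of joint shuttle above 0.127 m and horizontal distance between chip_mid and pocket below 0.005 m), for 0.2 s.
3. the foot bears on the glass with at least 15 N, the sleeve in the fingers (contact force between ram and chip above 15 N and contact force between the fingers and sleeve above 0.3 N), for 0.1 s.
At the end, for the whole second after the job is handed in: The glass-topped chip lies in the pocket (centre within 5 mm, flat on its floor), the shuttle is within 3 mm of its stop, and the foot stands still and bears on the glass with 15 to 80 N with the robot's hand away (all of step 2 and contact force between ram and chip between 15 and 80 N and z of chip_mid in the frame of pocket below 0.0105 m and linear speed of ram below 0.003 m/s); the robot touches nothing.
It fails at once if the foot presses the glass with more than 80 N (it cracks) (contact force between ram and chip above 80 N).
It fails at once if the sleeve is let go after the foot has gone down 5 mm and before it bears on the glass with 15 N (distance of ram from where it was at the start of the episode above 0.005 m and contact force between ram and chip below 15 N and contact force between the fingers and sleeve below 0.3 N).
It fails at once if the robot pushes on the ram or foot itself (contact force between any of the fingers, the arm and ram above 3 N).
It fails at once if another thing on the bench is shifted by more than 20 mm (distance of any of bare1, bare2, phone, pencup, glue, slidebox, objective, calipers from where it was at the start of the episode above 0.02 m).
It also fails if it takes over 72 s, if anything falls off the work surface, if the arm or the gripper's body presses on something with over 40 N, if the wrist force passes 120 N, or if a joint passes its speed limit or range.

### The arm

A 7-joint arm with a two-finger parallel gripper is mounted at the origin on the work surface. World frame = base frame: x ahead of the robot, y to its left, z up, the work surface at z = 0. Lengths are in m, angles in rad, forces in N, time in s.
With the tool pointing down it reaches from about 0.4 to 0.875 m from the base axis. Payload 19.3 kg.
Tool frame: the origin (TCP) lies at the very end of the fingers, on their centre line; the grasp point (between the pads) lies 19 mm behind it; z points along the fingers, y is the line along which they close (so a half turn about z gives the same grasp; the last joint's range is limited). The gripper opens to 85 mm and grips with 20 to 120 N. Pads are 22 mm wide; open, the fingers measure 114 mm over their backs; the gripper's body (76 mm by 85 mm) begins 54 mm behind the grasp point. The pads swing forward as they close: fully open they stand 13 mm farther back than shut.
Start: joints at [1.198, 0.521, -0.036, 1.599, 0.021, 1.021, -0.113], TCP at [0.186, -0.597, 0.231] pointing down, gripper open.
Joint ranges: [-2.91, 2.91], [-0.3, 2.13], [-1.5, 1.42], [0.17, 2.43], [-1.26, 4.41], [0.16, 1.93], [-2.52, 2.52]. Speed limits (rad/s): [1.89, 1.89, 2.39, 2.39, 3.01, 3.01, 3.01].

### API

Orientations are given as [roll, pitch, yaw] about the fixed x, y, z axes, in that order (R = Rz(yaw) Ry(pitch) Rx(roll)).
In Python, from workcell import bot gives the robot as it stands.
- The arm moves only by the tool jog_arm, never from a script. Its argument "motion" is a list of rows, each a list of 5 numbers: the shift along the tool's x, y, z scaled (see below), then the turn about the tool's z scaled (see below), then the opening, from 0 (shut) to 1 (fully open). A call has 1 to 12 rows; each row shifts and turns the commanded pose from where the row before left it, along the tool's axes as they then stand; what a row does not reach is not made up. The controller multiplies each number of a shift by 30 mm and each number of a turn by 0.08 rad. A row lasts 1/10 s, in which the tool goes at most 50 mm and 8.59 degrees, less where a joint would pass 70% of its speed; a pose out of reach is approached as far as the arm can. A call with a number of a shift or a turn outside -1 to 1 is refused whole. A call with a gripper value outside its range is refused whole. The fingers move at their own pace and stop on an object; "newtons" is the grip in N (left out, the last holds). Time passes only in rows, so rows that do not move let the fingers close. It gives the time, the measured TCP pose, the force, the opening and the grip force at its end, in the units of the state.
- bot.observe(): the state, without advancing time (a new reading comes with each control period).
- bot.grab_frame(name): name is "side" or "top"; returns a dict with "pixels" (420x560x3 uint8, red, green, blue), "fovy" (degrees; the focal length in pixels is half the picture's height over the tangent of half this angle, whatever the lens; pixels are square), "cx", "cy" (the principal point, pixels), "k1" (the pictures are not rectified: a ray, as slopes to the right and down, at radius r is drawn at 1 + k1 r^2 times it, then the intrinsics apply), "rvec" (rotation vector, rad) and "tvec" (3), from world to camera coordinates, as OpenCV has them. Camera axes: x right, y down, z forward; pixel columns grow to the right and rows downward; lengths in m; the calibration is good to about 2 mm. A picture is of the moment at which its call begins. There is no depth.
- bot.job_done(): hands the job in; it is judged then, once.
The state is a dict: "clock": time; "qpos": joint angles; "qd": joint speeds; "joint_efforts": joint torques, N m; "position": TCP position; "tool_rot": TCP orientation; "force": force on the tool from outside, world axes, zero at the start; "moment": the same for the moment, N m; "grip_width": finger opening in m; "finger_force": force on a finger pad.
Only numpy, scipy, OpenCV 4.12 (cv2) and the standard library are available. Lean on these libraries where they do the work, as an engineer would, in place of code of your own. Each camera call takes 0.05 s, during which the arm holds its last target. There are 200 camera calls.

## Working session

There is one attempt and no reset: what is moved stays moved. The work goes in short steps, Python scripts to look and compute and a tool call to move; the robot and the scene stay as the last step left them, time stands still between calls to the robot, and variables do not carry over. Pictures are saved under pics/ and viewed, at most 10 in all, crops included, and the job is handed in when it is done.

Besides the shell and the picture viewer there is one more tool, called after "Call:" in YAML: its name, and indented under it one key for each argument. jog_arm: Moves the arm, as the interface text tells. Shifts and turns lie within -1 to 1; 1 stands for 30 mm of shift or 0.08 rad of turn. Its arguments: {"type":"object","properties":{"motion":{"type":"array","items":{"type":"array","items":{"type":"number"}}},"newtons":{"type":"number"}},"required":["motion"]}

```bash
mkdir -p pics; cat > h.py <<'E'
import numpy as np, cv2, pickle
from workcell import bot
def grab(n,save=None):
    f=bot.grab_frame(n)
    if save: cv2.imwrite(save,np.ascontiguousarray(f["pixels"][:,:,::-1]))
    return f
def cam(f):
    F=210/np.tan(np.radians(f["fovy"])/2)
    K=np.array([[F,0,f["cx"]],[0,F,f["cy"]],[0,0,1]]);D=np.array([f["k1"],0,0,0,0.])
    R=cv2.Rodrigues(np.array(f["rvec"],float))[0];t=np.array(f["tvec"],float)
    return K,D,R,t
def ray(f,uv):
    K,D,R,t=cam(f)
    p=cv2.undistortPoints(np.array(uv,float).reshape(-1,1,2),K,D).reshape(-1,2)
    d=np.c_[p,np.ones(len(p))]@R
    return -R.T@t,d
def onz(f,uv,z):
    c,d=ray(f,uv); return c+d*((z-c[2])/d[:,2])[:,None]
def proj(f,P):
    K,D,R,t=cam(f); return cv2.projectPoints(np.array(P,float).reshape(-1,3),np.array(f["rvec"],float),t,K,D)[0].reshape(-1,2)
E
python3 - <<'E'
from h import *
for n in("top","side"):
    f=grab(n,f"pics/{n}0.png"); pickle.dump(f,open(f"{n}0.pkl","wb")); c,_=ray(f,[[280,210]]); print(n,f["fovy"],f["cx"],f["cy"],f["k1"],c)
print(bot.observe())
E
```

```text
top 46.85757358096659 279.019718686062 206.23965426505708 -0.04561277466620244 [ 0.51746806 -0.01982244  1.59197066]
side 45.73820020475974 276.51383890766965 216.33694551064727 0.05164510339029001 [ 0.37857882 -0.8506254   1.16669832]
{'clock': 0.1, 'qpos': array([ 1.19781008,  0.52194624, -0.03633854,  1.59989637,  0.02117683,
        1.02110131, -0.11283483]), 'qd': array([-1.34762720e-03, -6.01309818e-04,  9.05900162e-05, -1.29958993e-03,
        6.82619973e-04, -9.31067707e-05,  1.89629980e-03]), 'joint_efforts': array([ 3.28642484e-03, -9.28497362e+01,  1.98410198e+00, -3.70530510e+01,
        1.81732723e-02,  5.38479828e-03,  1.17917648e-04]), 'position': array([ 0.18626327, -0.59631123,  0.23080781]), 'tool_rot': array([-3.14062596e+00,  4.09468231e-05,  3.02736987e-01]), 'force': array([-1.26090077,  0.07972731, -0.22270725]), 'moment': array([ 0.0122538 , -0.01214355, -0.02301528]), 'finger_force': 0.0, 'grip_width': 0.08565084600788613}
```

View pics/top0.png

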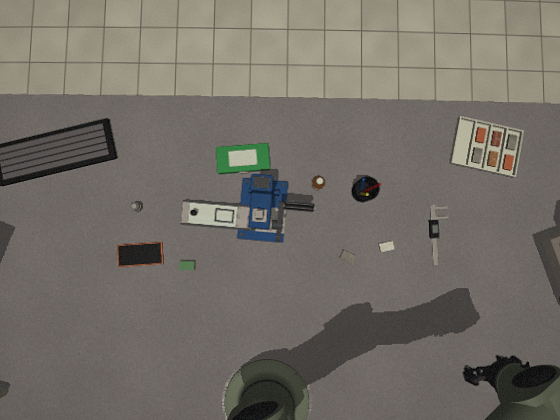

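View pics/side0.png

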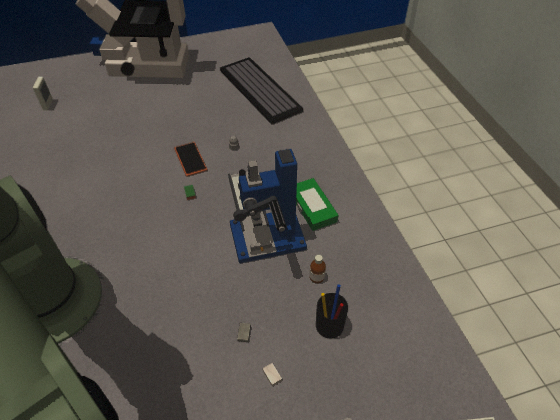

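The top view shows the glass-topped chip at (187,265), knob (193,212), pocket (225,215), the press head around (262,205) and the crank sleeve near (300,207). The side view shows the chip at (190,192) and the crank around (265,212). Next I'll enlarge the press in both views.

```bash
python3 - <<'E'
from h import *
a=cv2.imread("pics/top0.png")[165:280,170:325]; b=cv2.imread("pics/side0.png")[140:265,170:315]
cv2.imwrite("pics/c.png",np.hstack([cv2.resize(a[:, :],(0,0),fx=2.5,fy=2.5,interpolation=cv2.INTER_CUBIC)[:285],]))
A=cv2.resize(a,(775,575),interpolation=cv2.INTER_CUBIC);cv2.imwrite("pics/ct.png",A)
B=cv2.resize(b,(0,0),fx=4.5,fy=4.5,interpolation=cv2.INTER_CUBIC);cv2.imwrite("pics/cs.png",B)
f=pickle.load(open("top0.pkl","rb"));g=pickle.load(open("side0.pkl","rb"))
for n,F in(("t",f),("s",g)):
    hsv=cv2.cvtColor(F["pixels"],cv2.COLOR_RGB2HSV); m=cv2.inRange(hsv,(45,60,30),(90,255,255))
    k,l,s,c=cv2.connectedComponentsWithStats(m)
    for i in range(1,k):
        if s[i,4]>20:
            cnt=cv2.findContours((l==i).astype(np.uint8),0,2)[0][0]; r=cv2.minAreaRect(cnt); q=onz(F,cv2.boxPoints(r),.016)
            print(n,s[i],c[i],onz(F,[c[i]],.016)[0],r[1],np.round(q[:,:2],4).tolist())
    m=cv2.inRange(hsv,(105,120,40),(125,255,255)); k,l,s,c=cv2.connectedComponentsWithStats(m)
    for i in range(1,k):
        if s[i,4]>60: print("blue",s[i],c[i])
E
```

```text
t [216 143  54  31 990] [242.63535354 158.07373737] [0.78792405 0.09141296 0.016     ] (27.216373443603516, 53.00780487060547) [[0.8261, 0.1829], [0.8413, 0.0091], [0.7512, 0.0013], [0.7361, 0.1743]]
t [180 261  15   9 129] [186.74418605 264.94573643] [0.43630319 0.26547503 0.016     ] (8.0, 14.0) [[0.4487, 0.2877], [0.4494, 0.2423], [0.4236, 0.2416], [0.4229, 0.287]]
blue [ 241  174   47   55 1225] [262.29142857 197.95020408]
blue [238 230  38  11 300] [256.85333333 235.22666667]
s [ 296  178   43   53 1041] [315.38136407 206.23439001] [0.78907358 0.07705883 0.016     ] (53.654476165771484, 30.332141876220703) [[0.7282, 0.1743], [0.8305, 0.2152], [0.843, 0.0071], [0.7481, -0.0255]]
s [184 185  11  12 100] [189.05 190.41] [0.43336356 0.26443903 0.016     ] (10.59027099609375, 9.217458724975586) [[0.4207, 0.2885], [0.4496, 0.2873], [0.4467, 0.2409], [0.4183, 0.2422]]
blue [ 183    0  226   45 7044] [294.80763771  16.01689381]
blue [ 89  36  15   9 102] [95.79411765 40.38235294]
blue [239 149  58  44 623] [266.90850722 176.7223114 ]
blue [266 213  41  40 597] [285.89447236 236.62311558]
blue [230 220  19  41 373] [238.769437  239.6461126]
blue [331 285  10  34  97] [334.96907216 301.31958763]
```

View pics/ct.png

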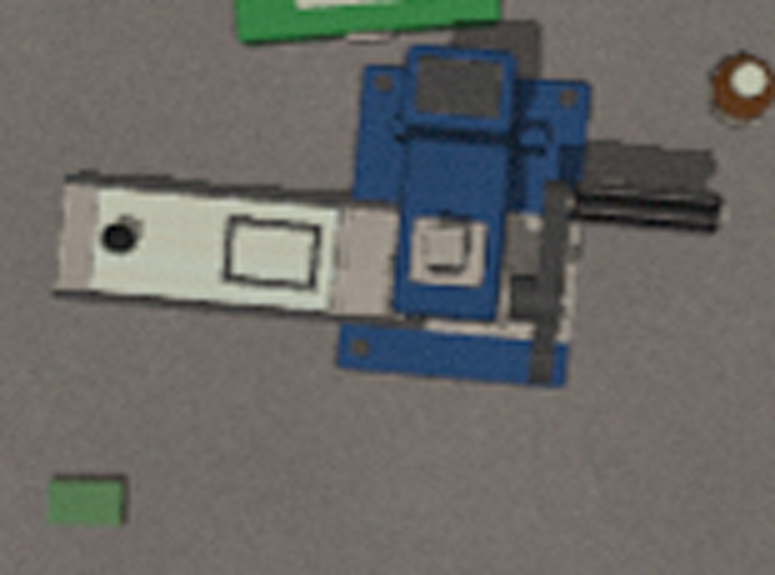

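View pics/cs.png

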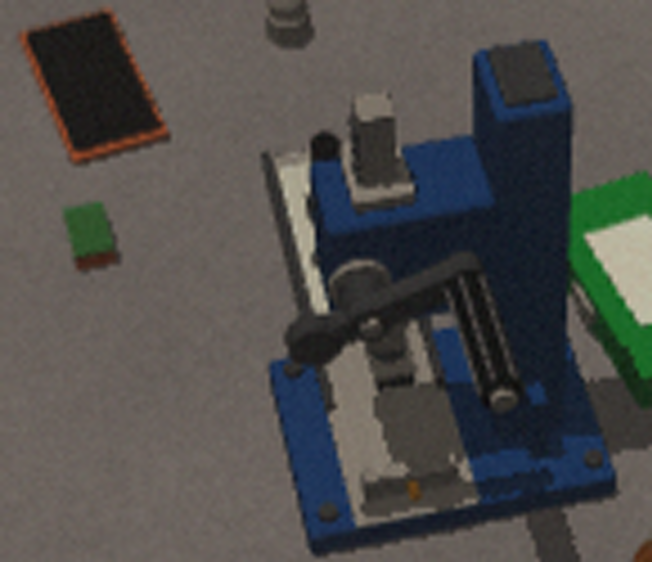

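The crops show, in crop pixels:
- **Top view:** pocket outline (228,215)–(317,290), knob top (120,237), base corners (365,65), (590,82), (567,385), (338,366), and ram top (447,240).
- **Side view:** sleeve free end (503,398), sleeve inner end (462,262), and ram top (374,105).

```bash
cat > m.py <<'E'
from h import *
f=pickle.load(open("top0.pkl","rb"));g=pickle.load(open("side0.pkl","rb"))
T=lambda p:(np.array(p,float)+.5)/5-.5+[170,165]
S=lambda p:(np.array(p,float)+.5)/4.5-.5+[170,140]
def tri(a,b):
    c,d=ray(f,[a]);e,h=ray(g,[b]);d,h=d[0],h[0]
    s=np.linalg.lstsq(np.c_[d,-h],e-c,rcond=None)[0];p=c+d*s[0];q=e+h*s[1];return (p+q)/2,np.linalg.norm(p-q)
np.set_printoptions(precision=4,suppress=True)
E
python3 - <<'E'
from m import *
b=onz(f,T([[365,65],[590,82],[567,385],[338,366]]),.022)[:,:2];print("base",b)
e=[b[0]-b[3],b[1]-b[2]];print("sides",[np.linalg.norm(x) for x in e],"yaw x",[np.arctan2(x[1],x[0]) for x in e],"yaw y",[np.arctan2(x[0],-x[1]) for x in (b[1]-b[0],b[2]-b[3])])
p=onz(f,T([[228,215],[322,224],[317,290],[222,282]]),.041)[:,:2];k=onz(f,T([[120,236]]),.074)[0,:2];pc=p.mean(0)
print("pocket",pc,"knob",k,np.linalg.norm(k-pc),"yaw",np.arctan2(-(k-pc)[0],(k-pc)[1]))
sl=onz(f,T([[68,176],[340,196],[55,292],[330,312]]),.024)[:,:2];print("slideway yaw",[np.arctan2(-(a-c)[0],(a-c)[1]) for a,c in((sl[0],sl[1]),(sl[2],sl[3]))])
# pocket in the side view not seen; check knob in side
print("ramtop",tri(T([443,240]),S([374,105])))
print("sleeve free",tri(T([720,214]),S([503,398])),"inner",tri(T([572,205]),S([462,268])))
gs=grab
E
```

```text
base [[ 0.7225  0.0898]
 [ 0.7136 -0.0571]
 [ 0.5163 -0.0448]
 [ 0.5264  0.1034]]
sides [np.float64(0.19662744463704884), np.float64(0.197698195375919)] yaw x [np.float64(-0.06935291841589271), np.float64(-0.06238088522110215)] yaw y [np.float64(-0.060930018751662006), np.float64(-0.06818333878383755)]
pocket [0.5981 0.1455] knob [0.6055 0.2379] 0.09260967023517694 yaw -0.07968561769697913
slideway yaw [np.float64(-0.05885698513378357), np.float64(-0.057546465701094604)]
ramtop (array([0.5906, 0.0271, 0.3046]), np.float64(0.003861889038549112))
sleeve free (array([ 0.6138, -0.1271,  0.2191]), np.float64(0.0016057960456372933)) inner (array([ 0.6169, -0.0427,  0.2343]), np.float64(0.0009049994921237475))
```

```bash
cat >> m.py <<'E'
def up(F,x0,y0,x1,y1,s=8):
    return cv2.resize(F["pixels"][y0:y1,x0:x1],None,fx=s,fy=s,interpolation=cv2.INTER_CUBIC),(lambda p:(np.array(p,float)+.5)/s-.5+[x0,y0])
def rect(m,U,F,z,tag):
    c=max(cv2.findContours(m,0,2)[0],key=cv2.contourArea);M=cv2.moments(c);o=U([M["m10"]/M["m00"],M["m01"]/M["m00"]])
    q=onz(F,U(cv2.boxPoints(cv2.minAreaRect(c))),z)[:,:2];C=onz(F,[o],z)[0,:2]
    e=[q[1]-q[0],q[2]-q[1]];l=max(e,key=np.linalg.norm);l=l*np.sign(l[1])
    print(tag,C,"box",q.mean(0),"sides",[round(float(np.linalg.norm(x)),4) for x in e],"yaw",np.arctan2(-l[0],l[1]));return C
E
python3 - <<'E'
from m import *
for n,F,b in(("top",f,(172,252,205,278)),("side",g,(178,178,204,206))):
    I,U=up(F,*b);h=cv2.cvtColor(I,cv2.COLOR_RGB2HSV);rect(cv2.inRange(h,(45,60,30),(90,255,255)),U,F,.016,n+" chip")
I,U=up(f,206,200,243,231);v=cv2.cvtColor(I,cv2.COLOR_RGB2GRAY)
m=(v<130).astype(np.uint8)*255
# pocket: the inner floor = bright region enclosed by the dark walls
k,l,s,c=cv2.connectedComponentsWithStats((v>=130).astype(np.uint8))
i=l[int((215-200+.5)*8),int((225-206+.5)*8)];print(s[i],v.max(),v.min())
rect((l==i).astype(np.uint8)*255,U,f,.036,"floor")
cs=cv2.findContours(m,cv2.RETR_CCOMP,2)
for c in cs[0]:
    a=cv2.contourArea(c)
    if a>1500: print(a,cv2.boundingRect(c))
I,U=up(f,186,204,202,221);v=cv2.cvtColor(I,cv2.COLOR_RGB2GRAY);rect((v<70).astype(np.uint8)*255,U,f,.074,"knob")
E
```

```text
top chip [0.4364 0.2657] box [0.4364 0.2657] sides [0.0287, 0.0482] yaw -0.032378894493322596
side chip [0.4338 0.2642] box [0.4338 0.2647] sides [0.0299, 0.0494] yaw -0.03862027864679659
[   83    80   131    93 10041] 209 38
floor [0.5982 0.1466] box [0.5981 0.1467] sides [0.0339, 0.052] yaw -0.0760152409612222
11103.0 (0, 198, 296, 50)
16365.5 (67, 63, 160, 123)
10235.0 (82, 79, 133, 95)
13078.0 (0, 0, 296, 78)
knob [0.6046 0.2387] box [0.6046 0.2385] sides [0.02, 0.0173] yaw 0.014771179956434233
```

```bash
cat > plan.py <<'E'
import numpy as np,sys,json
# usage: plan(x,y,z,yaw,[(x,y,z,yaw,nrows)..],opening) -> rounded rows (tool pointing down)
def plan(p,way,op):
    p=np.array(p,float);rows=[]
    for w in way:
        tgt=np.array(w[:4],float);n=w[4]
        for i in range(n):
            d=(tgt-p)/(n-i);c,s=np.cos(p[3]),np.sin(p[3])
            r=np.round([(c*d[0]+s*d[1])/.03,(s*d[0]-c*d[1])/.03,-d[2]/.03,-d[3]/.08],2)
            if abs(r).max()>1: print("!!",r)
            r=np.clip(r,-1,1);sx,sy=r[:2]*.03
            p=p+[c*sx+s*sy,s*sx-c*sy,-r[2]*.03,-r[3]*.08]
            rows.append([*[float(v) for v in r],op])
    for i in range(0,len(rows),12): print(json.dumps(rows[i:i+12]))
    print(p)
E
python3 -c "
from plan import *
plan([.186,-.5963,.231,.303],[(.39,-.2,.24,.87,12),(.40,.06,.22,1.32,9),(.435,.265,.11,1.536,8)],1)"
```

```text
!! [ 1.02 -0.7  -0.02 -0.59]
!! [ 1.05 -0.65 -0.03 -0.59]
!! [ 1.09 -0.6  -0.02 -0.59]
!! [ 1.14 -0.55 -0.03 -0.59]
!! [ 1.2  -0.5  -0.02 -0.59]
!! [ 1.29 -0.43 -0.03 -0.59]
!! [ 1.45 -0.37 -0.02 -0.59]
!! [ 1.91 -0.27 -0.03 -0.6 ]
!! [ 1.01 -0.26  0.07 -0.63]
!! [ 1.03 -0.2   0.08 -0.62]
[[0.87, -0.88, -0.02, -0.59, 1], [0.91, -0.84, -0.03, -0.59, 1], [0.95, -0.8, -0.02, -0.59, 1], [0.98, -0.75, -0.03, -0.59, 1], [1.0, -0.7, -0.02, -0.59, 1], [1.0, -0.65, -0.03, -0.59, 1], [1.0, -0.6, -0.02, -0.59, 1], [1.0, -0.55, -0.03, -0.59, 1], [1.0, -0.5, -0.02, -0.59, 1], [1.0, -0.43, -0.03, -0.59, 1], [1.0, -0.37, -0.02, -0.59, 1], [1.0, -0.27, -0.03, -0.6, 1]]
[[0.86, -0.59, 0.07, -0.62, 1], [0.89, -0.54, 0.07, -0.63, 1], [0.92, -0.5, 0.08, -0.62, 1], [0.94, -0.45, 0.07, -0.63, 1], [0.96, -0.41, 0.08, -0.62, 1], [0.98, -0.36, 0.07, -0.63, 1], [1.0, -0.31, 0.08, -0.62, 1], [1.0, -0.26, 0.07, -0.63, 1], [1.0, -0.2, 0.08, -0.62, 1], [0.87, -0.07, 0.46, -0.34, 1], [0.87, -0.05, 0.46, -0.34, 1], [0.87, -0.02, 0.46, -0.34, 1]]
[[0.87, 0.0, 0.46, -0.34, 1], [0.87, 0.02, 0.46, -0.34, 1], [0.87, 0.05, 0.45, -0.33, 1], [0.86, 0.07, 0.46, -0.34, 1], [0.86, 0.09, 0.45, -0.33, 1]]
[0.43484521 0.26487184 0.1101     1.5358    ]
```

Call:
jog_arm:
  motion:
    - [0.85, -0.85, 0, -0.6, 1]
    - [0.9, -0.85, 0, -0.6, 1]
    - [0.95, -0.8, 0, -0.6, 1]
    - [0.95, -0.75, 0, -0.6, 1]
    - [0.95, -0.7, 0, -0.6, 1]
    - [0.95, -0.65, 0, -0.6, 1]
    - [1, -0.6, 0, -0.6, 1]
    - [1, -0.55, 0, -0.6, 1]
    - [1, -0.5, 0, -0.6, 1]
    - [1, -0.45, 0, -0.6, 1]
    - [1, -0.35, 0, -0.6, 1]
    - [1, -0.3, 0, -0.6, 1]

```text
clock: 1.3
position: [0.3658, -0.2205, 0.2313]
tool_rot: [-3.141, 0.0, 0.881]
force: [0.5, -0.3, -0.4]
grip_width: 0.0854
finger_force: 0.0
```

```bash
python3 -c "
from plan import *
plan([.372,-.205,.231,.879],[(.40,.04,.22,1.35,9),(.435,.265,.11,1.536,9)],1)"
```

```text
[[0.76, -0.5, 0.04, -0.65, 1], [0.79, -0.46, 0.04, -0.65, 1], [0.81, -0.42, 0.04, -0.66, 1], [0.83, -0.37, 0.04, -0.65, 1], [0.85, -0.33, 0.04, -0.66, 1], [0.87, -0.28, 0.04, -0.65, 1], [0.88, -0.24, 0.04, -0.66, 1], [0.9, -0.19, 0.04, -0.65, 1], [0.91, -0.14, 0.05, -0.66, 1], [0.84, -0.06, 0.41, -0.26, 1], [0.84, -0.04, 0.41, -0.26, 1], [0.84, -0.02, 0.41, -0.26, 1]]
[[0.84, -0.0, 0.41, -0.26, 1], [0.84, 0.01, 0.4, -0.26, 1], [0.85, 0.03, 0.41, -0.26, 1], [0.84, 0.05, 0.4, -0.25, 1], [0.84, 0.07, 0.41, -0.26, 1], [0.84, 0.08, 0.4, -0.25, 1]]
[0.43489385 0.26488442 0.1101     1.5358    ]
```

Call:
jog_arm:
  motion:
    - [0.75, -0.5, 0.05, -0.65, 1]
    - [0.8, -0.45, 0.05, -0.65, 1]
    - [0.8, -0.4, 0.05, -0.65, 1]
    - [0.85, -0.35, 0.05, -0.65, 1]
    - [0.85, -0.35, 0.05, -0.65, 1]
    - [0.85, -0.3, 0.05, -0.65, 1]
    - [0.9, -0.25, 0.05, -0.65, 1]
    - [0.9, -0.2, 0.05, -0.65, 1]
    - [0.9, -0.15, 0.05, -0.65, 1]
    - [0.85, -0.05, 0.4, -0.25, 1]
    - [0.85, -0.05, 0.4, -0.25, 1]
    - [0.85, 0, 0.4, -0.25, 1]

```text
clock: 2.5
position: [0.4059, 0.0997, 0.1813]
tool_rot: [-3.142, 0.0, 1.407]
force: [1.0, -0.1, 0.1]
grip_width: 0.0853
finger_force: 0.0
```

Call:
jog_arm:
  motion:
    - [0.85, 0, 0.4, -0.25, 1]
    - [0.85, 0, 0.4, -0.25, 1]
    - [0.85, 0.05, 0.4, -0.25, 1]
    - [0.85, 0.05, 0.4, -0.25, 1]
    - [0.85, 0.05, 0.4, -0.25, 1]
    - [0.85, 0.1, 0.4, -0.25, 1]
    - [0, 0, 0, 0, 1]
    - [0, 0, 0, 0, 1]
    - [0, 0, 0, 0, 1]

```text
clock: 3.4
position: [0.4308, 0.2492, 0.11]
tool_rot: [3.142, 0.001, 1.526]
force: [0.1, 0.4, 1.1]
grip_width: 0.0852
finger_force: 0.0
```

Call:
jog_arm:
  motion:
    - [0.27, 0.05, 0.7, -0.06, 1]
    - [0.27, 0.06, 0.7, -0.06, 1]
    - [0, 0, 0.7, 0, 1]
    - [0, 0, 0.7, 0, 1]
    - [0, 0, 0.4, 0, 1]
    - [0, 0, 0.25, 0, 1]
    - [0, 0, 0, 0, 1]
    - [0, 0, 0, 0, 1]
    - [0, 0, 0, 0, 0]
    - [0, 0, 0, 0, 0]
    - [0, 0, 0, 0, 0]
    - [0, 0, 0, 0, 0]
  newtons: 30

```text
clock: 4.6
position: [0.4349, 0.2661, 0.0065]
tool_rot: [3.141, -0.0, 1.536]
force: [-0.3, -0.2, 0.8]
grip_width: 0.0278
finger_force: 0.0
```

```bash
python3 -c "
from plan import *
plan([.435,.266,.0065,1.536],[(.435,.266,.12,1.536,4),(.5975,.147,.12,1.507,8)],0)"
```

```text
[[0.0, 0.0, -0.95, -0.0, 0], [0.0, 0.0, -0.94, -0.0, 0], [0.0, 0.0, -0.95, -0.0, 0], [0.0, 0.0, -0.94, -0.0, 0], [-0.47, 0.69, -0.0, 0.05, 0], [-0.47, 0.7, -0.0, 0.04, 0], [-0.47, 0.7, -0.0, 0.05, 0], [-0.46, 0.7, -0.0, 0.04, 0], [-0.46, 0.7, -0.0, 0.05, 0], [-0.46, 0.7, -0.0, 0.04, 0], [-0.46, 0.7, -0.0, 0.05, 0], [-0.45, 0.71, -0.0, 0.04, 0]]
[0.59753457 0.14712839 0.1199     1.5072    ]
```

Call:
jog_arm:
  motion:
    - [0, 0, 0, 0, 0]
    - [0, 0, 0, 0, 0]
    - [0, 0, -0.5, 0, 0]
    - [0, 0, -0.9, 0, 0]
    - [0, 0, -1, 0, 0]
    - [0, 0, -0.9, 0, 0]
    - [0, 0, -0.5, 0, 0]

```text
clock: 5.3
position: [0.4351, 0.2664, 0.1233]
tool_rot: [3.14, -0.001, 1.537]
force: [-0.9, 0.1, -1.3]
grip_width: 0.0269
finger_force: 30.3
```

Call:
jog_arm:
  motion:
    - [-0.4, 0.7, 0, 0.05, 0]
    - [-0.5, 0.7, 0, 0.05, 0]
    - [-0.5, 0.7, 0, 0.05, 0]
    - [-0.5, 0.7, 0, 0.05, 0]
    - [-0.45, 0.7, 0, 0.05, 0]
    - [-0.45, 0.7, 0, 0.05, 0]
    - [-0.45, 0.7, 0.3, 0.05, 0]
    - [-0.45, 0.7, 0.4, 0.05, 0]
    - [0, 0, 0.3, 0, 0]
    - [0, 0, 0, 0, 0]
    - [0, 0, 0, 0, 0]
    - [0, 0, 0, 0, 0]

```text
clock: 6.5
position: [0.5969, 0.1479, 0.0912]
tool_rot: [3.141, -0.001, 1.506]
force: [-0.5, -0.1, -0.9]
grip_width: 0.0273
finger_force: 30.3
```

```bash
python3 - <<'E'
from h import *
for n in("top","side"):
    f=grab(n,f"pics/{n}1.png"); pickle.dump(f,open(f"{n}1.pkl","wb"))
a=cv2.imread("pics/top1.png")[175:255,180:260]; b=cv2.imread("pics/side1.png")[130:210,210:290]
cv2.imwrite("pics/p1.png",cv2.resize(np.hstack([a,b]),(800,400),interpolation=cv2.INTER_CUBIC)); print(bot.observe()["position"],bot.observe()["tool_rot"])
E
```

```text
[0.59705955 0.14767008 0.09105071] [ 3.14094875e+00 -3.21769450e-04  1.50517215e+00]
```

View pics/p1.png

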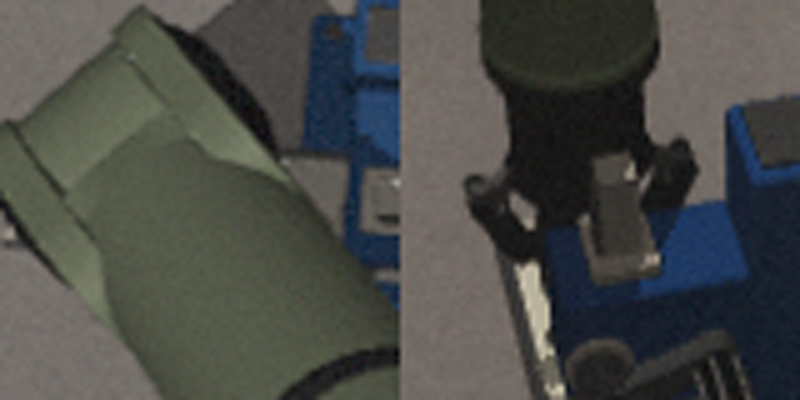

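The arm and head hide the pocket in both views (left half arm over the pocket, right half gripper behind the ram), so I'll lower it by feel.

Call:
jog_arm:
  motion:
    - [-0.02, 0.02, 0.5, 0, 0]
    - [0, 0, 0.5, 0, 0]
    - [0, 0, 0.25, 0, 0]
    - [0, 0, 0.15, 0, 0]
    - [0, 0, 0.1, 0, 0]
    - [0, 0, 0.05, 0, 0]
    - [0, 0, 0, 0, 0]
    - [0, 0, 0, 0, 0]

```text
clock: 7.4
position: [0.5979, 0.1465, 0.0441]
tool_rot: [3.141, -0.0, 1.504]
force: [-0.1, -0.5, -0.0]
grip_width: 0.0271
finger_force: 30.3
```

Call:
jog_arm:
  motion:
    - [0, 0, 0.04, 0, 0]
    - [0, 0, 0, 0, 0]
    - [0, 0, 0, 0, 1]
    - [0, 0, 0, 0, 1]
    - [0, 0, 0, 0, 1]
    - [0, 0, 0, 0, 1]
    - [0, 0, 0, 0, 1]
    - [0, 0, 0, 0, 1]

```text
clock: 8.2
position: [0.5977, 0.1465, 0.0426]
tool_rot: [-3.142, -0.0, 1.504]
force: [-0.4, -0.0, 0.3]
grip_width: 0.0858
finger_force: 0.0
```

Call:
jog_arm:
  motion:
    - [0, 0, -0.6, 0, 1]
    - [0, 0, -1, 0, 1]
    - [0, 0, -1, 0, 0]
    - [0.6, 0, -0.3, 0, 0]
    - [0.9, 0, 0, 0, 0]
    - [0.9, 0, 0, 0, 0]
    - [0.9, 0, 0, 0, 0]
    - [0.9, 0, 0, 0, 0]
    - [0.3, 0, 0.3, 0, 0]
    - [0, 0, 0.8, 0, 0]
    - [0, 0, 0.7, 0, 0]
    - [0, 0, 0, 0, 0]

```text
clock: 9.4
position: [0.6053, 0.2803, 0.0731]
tool_rot: [-3.138, 0.002, 1.505]
force: [-0.3, -0.9, 0.6]
grip_width: 0.0
finger_force: 0.0
```

```bash
python3 - <<'E'
from h import *
f=grab("top","pics/top2.png"); pickle.dump(f,open("top2.pkl","wb"))
a=cv2.imread("pics/top2.png")[175:255,150:270]
cv2.imwrite("pics/p2.png",cv2.resize(a,(780,520),interpolation=cv2.INTER_CUBIC)); print(bot.observe()["position"],bot.observe()["grip_width"])
E
```

```text
[0.6060385  0.28071803 0.07488887] 6.789997833974478e-05
```

View pics/p2.png

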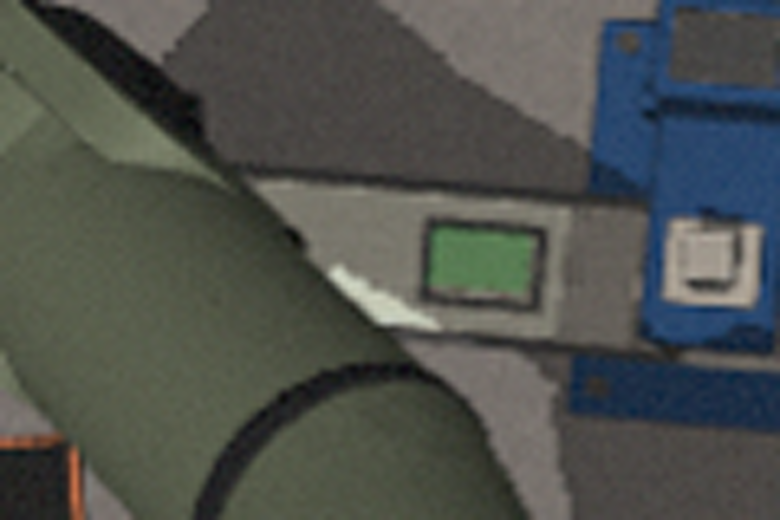

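The chip sits in the pocket at (485,258), touching the far wall but inside it. Now I'll push the knob.

Call:
jog_arm:
  motion:
    - [0, 0, 0.4, 0, 0]
    - [0, 0, 0.4, 0, 0]
    - [-0.2, 0, 0, 0, 0]
    - [-0.3, 0, 0, 0, 0]
    - [-0.3, 0, 0, 0, 0]
    - [-0.4, 0, 0, 0, 0]
    - [-0.4, 0, 0, 0, 0]
    - [-0.4, 0, 0, 0, 0]
    - [-0.4, 0, 0, 0, 0]
    - [-0.4, 0, 0, 0, 0]
    - [-0.4, 0, 0, 0, 0]
    - [-0.3, 0, 0, 0, 0]

```text
clock: 10.65
position: [0.5997, 0.175, 0.0516]
tool_rot: [-3.142, 0.0, 1.504]
force: [0.1, 2.7, 1.5]
grip_width: 0.0003
finger_force: 1.4
```

Call:
jog_arm:
  motion:
    - [-0.3, 0, 0, 0, 0]
    - [-0.3, 0, 0, 0, 0]
    - [-0.2, 0, 0, 0, 0]
    - [-0.1, 0, 0, 0, 0]
    - [-0.1, 0, 0, 0, 0]
    - [-0.1, 0, 0, 0, 0]
    - [0, 0, 0, 0, 0]
    - [0, 0, 0, 0, 0]

```text
clock: 11.45
position: [0.5975, 0.1432, 0.0515]
tool_rot: [-3.141, 0.001, 1.504]
force: [0.4, -0.3, -0.5]
grip_width: -0.0002
finger_force: 0.0
```

Call:
jog_arm:
  motion:
    - [-0.1, 0, 0, 0, 0]
    - [-0.1, 0, 0, 0, 0]
    - [-0.1, 0, 0, 0, 0]
    - [0, 0, 0, 0, 0]

```text
clock: 11.85
position: [0.5972, 0.1409, 0.0519]
tool_rot: [3.14, -0.009, 1.508]
force: [4.8, 30.3, -14.2]
grip_width: 0.0001
finger_force: 15.5
```

```bash
python3 -c "
from plan import *
plan([.598,.145,.052,1.506],[(.5995,.162,.08,1.506,2),(.54,.17,.2,1.506,5),(.43,.12,.29,1.506,5),(.43,-.07,.30,1.506,7),(.6147,-.0964,.30,1.506,7)],1)"
```

```text
[[0.28, 0.01, -0.47, -0.0, 1], [0.29, 0.0, -0.46, -0.0, 1], [0.03, -0.4, -0.8, -0.0, 1], [0.03, -0.4, -0.8, -0.0, 1], [0.03, -0.4, -0.8, -0.0, 1], [0.02, -0.4, -0.8, -0.0, 1], [0.03, -0.39, -0.8, -0.0, 1], [-0.38, -0.71, -0.6, -0.0, 1], [-0.38, -0.71, -0.6, -0.0, 1], [-0.38, -0.71, -0.6, -0.0, 1], [-0.38, -0.71, -0.6, -0.0, 1], [-0.38, -0.71, -0.6, -0.0, 1]]
[[-0.9, 0.06, -0.05, -0.0, 1], [-0.9, 0.06, -0.05, -0.0, 1], [-0.9, 0.06, -0.05, -0.0, 1], [-0.91, 0.06, -0.05, -0.0, 1], [-0.9, 0.06, -0.05, -0.0, 1], [-0.91, 0.05, -0.04, -0.0, 1], [-0.9, 0.06, -0.05, -0.0, 1], [-0.07, 0.89, 0.0, -0.0, 1], [-0.07, 0.88, 0.0, -0.0, 1], [-0.07, 0.89, 0.0, -0.0, 1], [-0.07, 0.88, 0.0, -0.0, 1], [-0.07, 0.89, 0.0, -0.0, 1]]
[[-0.07, 0.88, 0.0, -0.0, 1], [-0.06, 0.89, 0.0, -0.0, 1]]
[ 0.61481119 -0.09629491  0.3001      1.506     ]
```

Call:
jog_arm:
  motion:
    - [0.35, 0, 0, 0, 0]
    - [0.35, 0, -0.4, 0, 0]
    - [0, -0.4, -0.8, 0, 1]
    - [0, -0.4, -0.8, 0, 1]
    - [0, -0.4, -0.8, 0, 1]
    - [0, -0.4, -0.8, 0, 1]
    - [0, -0.4, -0.8, 0, 1]
    - [-0.4, -0.7, -0.6, 0, 1]
    - [-0.4, -0.7, -0.6, 0, 1]
    - [-0.4, -0.7, -0.6, 0, 1]
    - [-0.4, -0.7, -0.6, 0, 1]
    - [-0.4, -0.7, -0.6, 0, 1]

```text
clock: 13.05
position: [0.4286, 0.1062, 0.2749]
tool_rot: [3.141, 0.001, 1.505]
force: [0.6, 0.3, 0.5]
grip_width: 0.085
finger_force: 0.0
```

Call:
jog_arm:
  motion:
    - [-0.9, 0, 0, 0, 1]
    - [-0.9, 0, 0, 0, 1]
    - [-0.9, 0, 0, 0, 1]
    - [-0.9, 0, 0, 0, 1]
    - [-0.9, 0, 0, 0, 1]
    - [-0.9, 0, 0, 0, 1]
    - [-0.9, 0, 0, 0, 1]
    - [0, 0, 0, 0, 1]

```text
clock: 13.85
position: [0.4166, -0.0849, 0.2742]
tool_rot: [-3.142, 0.001, 1.5]
force: [-0.8, 1.7, 0.9]
grip_width: 0.0853
finger_force: 0.0
```

```bash
python3 - <<'E'
from h import *
o=bot.observe();print(o["position"],o["tool_rot"],o["force"])
f=grab("top","pics/top3.png");g=grab("side","pics/side3.png")
pickle.dump((f,g),open("v3.pkl","wb"))
a=cv2.imread("pics/top3.png")[165:265,220:330]; b=cv2.imread("pics/side3.png")[160:260,200:310]
cv2.imwrite("pics/p3.png",cv2.resize(np.hstack([a,b]),(792,360),interpolation=cv2.INTER_CUBIC))
E
```

```text
[ 0.41662012 -0.08489952  0.27422134] [-3.14157810e+00  1.24824879e-03  1.50040674e+00] [-0.75487322  1.71145524  0.89888635]
```

View pics/p3.png

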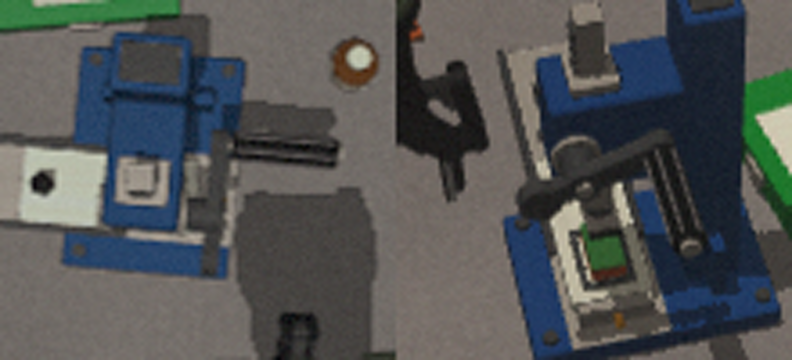

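The shuttle is home with the chip under the foot (side crop (605,250)). The crank hasn't moved: sleeve at (285,150) in the top view, its free end at (690,247) in the side view.

Call:
jog_arm:
  motion:
    - [0, 0.5, -0.4, -0.07, 1]
    - [0, 0.8, -0.4, 0, 1]
    - [0, 0.9, 0, 0, 1]
    - [0, 0.9, 0, 0, 1]
    - [0, 0.9, 0, 0, 1]
    - [0, 0.9, 0, 0, 1]
    - [0.08, 0.9, 0, 0, 1]
    - [0, 0.8, 0, 0, 1]
    - [0, 0, 0.5, 0, 1]
    - [0, 0, 0.5, 0, 1]
    - [0, 0, 0, 0, 1]
    - [0, 0, 0, 0, 1]

```text
clock: 15.15
position: [0.6146, -0.0913, 0.2679]
tool_rot: [-3.141, -0.0, 1.51]
force: [-0.5, -0.3, -0.1]
grip_width: 0.0857
finger_force: 0.0
```

Call:
jog_arm:
  motion:
    - [-0.17, 0, 0.6, 0, 1]
    - [0, 0, 0.6, 0, 1]
    - [0, 0, 0.5, 0, 1]
    - [0, 0, 0.23, 0, 1]
    - [0, 0, 0, 0, 1]
    - [0, 0, 0, 0, 0]
    - [0, 0, 0, 0, 0]
    - [0, 0, 0, 0, 0]
    - [0, 0, 0, 0, 0]
    - [0, 0, 0, 0, 0]
    - [0, 0, 0, 0, 0]
    - [0, 0, 0, 0, 0]
  newtons: 60

```text
clock: 16.35
position: [0.6151, -0.0969, 0.2101]
tool_rot: [3.14, -0.0, 1.51]
force: [4.6, 0.4, 3.4]
grip_width: 0.0221
finger_force: 58.8
```

```bash
python3 - <<'E'
from h import *
o=bot.observe()
for k in("clock","position","tool_rot","force","moment","grip_width","finger_force"):print(k,o[k])
E
```

```text
clock 16.35
position [ 0.61512835 -0.09692639  0.2100939 ]
tool_rot [ 3.14038634e+00 -4.54414635e-05  1.50979492e+00]
force [4.64808625 0.43044159 3.38128553]
moment [-0.17749658 -0.91216681 -0.21078909]
grip_width 0.022066367600357278
finger_force 58.7964928150177
```

```bash
cat > circ.py <<'E'
import numpy as np,json
def circ(p0,d,n):
    ph=p0-d*np.arange(n+1);Y=np.round(2*np.cos(ph),2);Z=np.round(-2*np.sin(ph),2)
    r=[[0,round(float(Y[i+1]-Y[i]),2),round(float(Z[i+1]-Z[i]),2),0,0] for i in range(n)]
    for i in range(0,n,10): print(json.dumps(r[i:i+10]),"-> phi",round(ph[min(i+10,n)],3))
# state: angle, radial force on tool (outward +), tangential resistance (opposing clockwise)
def state():
    from workcell import bot
    o=bot.observe();p=o["position"];F=o["force"];th=-.064;ex=np.array([np.cos(th),np.sin(th)])
    x=(p[:2]-[.590,.0255])@ex+.020;z=p[2]+.019-.2;phi=np.arctan2(z,x);fx=F[:2]@ex;fz=F[2]
    t=np.array([np.sin(phi),-np.cos(phi)])
    print("t",round(o["clock"],2),"xz",np.round([x*1e3,z*1e3],1),"r",round(1e3*np.hypot(x,z),1),"phi",round(phi,3),"Frad",round(fx*np.cos(phi)+fz*np.sin(phi),1),"Ftan",round(-(fx*t[0]+fz*t[1]),1),"grip",round(o["finger_force"],1),round(o["grip_width"]*1e3,1),"F",np.round(F,1))
E
python3 -c "
from circ import *
circ(.5,.2,20);state()"
```

```text
[[0, 0.15, 0.37, 0, 0], [0, 0.08, 0.39, 0, 0], [0, 0.0, 0.4, 0, 0], [0, -0.08, 0.39, 0, 0], [0, -0.15, 0.37, 0, 0], [0, -0.23, 0.33, 0, 0], [0, -0.29, 0.28, 0, 0], [0, -0.33, 0.21, 0, 0], [0, -0.38, 0.15, 0, 0], [0, -0.39, 0.06, 0, 0]] -> phi -1.5
[[0, -0.4, -0.01, 0, 0], [0, -0.39, -0.09, 0, 0], [0, -0.36, -0.16, 0, 0], [0, -0.32, -0.24, 0, 0], [0, -0.27, -0.29, 0, 0], [0, -0.21, -0.35, 0, 0], [0, -0.13, -0.37, 0, 0], [0, -0.06, -0.4, 0, 0], [0, 0.03, -0.4, 0, 0], [0, 0.1, -0.38, 0, 0]] -> phi -3.5
t 16.35 xz [52.9 29.1] r 60.4 phi 0.503 Frad 5.7 Ftan 0.7 grip 58.8 22.1 F [4.6 0.4 3.4]
```

Call:
jog_arm:
  motion:
    - [0, 0.15, 0.37, 0, 0]
    - [0, 0.08, 0.39, 0, 0]
    - [0, 0, 0.4, 0, 0]
    - [0, -0.08, 0.39, 0, 0]
    - [0, -0.15, 0.37, 0, 0]

```text
clock: 16.85
position: [0.608, -0.0963, 0.1505]
tool_rot: [-3.127, 0.001, 1.511]
force: [-55.3, 6.4, 46.7]
grip_width: 0.0217
finger_force: 65.3
```

```bash
python3 -c "
from circ import *
state()"
```

```text
t 16.85 xz [ 45.8 -30.5] r 55.0 phi -0.588 Frad -72.2 Ftan 8.0 grip 65.3 21.7 F [-55.3   6.4  46.7]
```

Call:
jog_arm:
  motion:
    - [0, -0.23, 0.07, 0, 0]
    - [0, 0, 0, 0, 0]
    - [0, 0, 0, 0, 0]

```text
clock: 17.15
position: [0.6049, -0.0964, 0.1494]
tool_rot: [-3.135, 0.001, 1.51]
force: [-16.7, 2.0, 12.0]
grip_width: 0.022
finger_force: 60.6
```

```bash
python3 -c "
from circ import *
state()"
```

```text
t 17.15 xz [ 42.6 -31.6] r 53.1 phi -0.638 Frad -20.6 Ftan -0.4 grip 60.6 22.0 F [-16.7   2.   12. ]
```

```bash
cat > step.py <<'E'
import numpy as np,json,sys,os
from scipy.optimize import least_squares
from workcell import bot
th=-.064;ex=np.array([np.cos(th),np.sin(th)])
def read():
    o=bot.observe();p=o["position"];F=o["force"]
    return np.array([(p[:2]-[.590,.0255])@ex+.020,p[2]+.019-.2])*1e3,np.array([F[:2]@ex,F[2]]),o
def go(d,n,bias=2.5,add=True):
    L=json.load(open("log.json")) if os.path.exists("log.json") else [[52.6,28.9]]
    x,F,o=read();x=x+F*0
    C=least_squares(lambda c:np.r_[np.hypot(*(np.array(L)-c).T)-60,(c-[-2,6])/4],[-2,6]).x
    e=(x-C)/np.hypot(*(x-C));Fr=F@e;rel=x+.061*Fr*e
    if add: L.append(rel.tolist());json.dump(L,open("log.json","w"))
    C=least_squares(lambda c:np.r_[np.hypot(*(np.array(L)-c).T)-60,(c-[-2,6])/4],C).x
    e=(rel-C);phi=np.arctan2(e[1],e[0]);e/=np.hypot(*e);t=np.array([e[1],-e[0]])
    print("t",round(o["clock"],2),"C",C.round(1),"res",(np.hypot(*(np.array(L)-C).T)-60).round(1),"phi",phi.round(3),"Frad",(F@e).round(1),"Ftan",(-F@t).round(2),"grip",round(o["finger_force"],1),"tilt",np.round(o["tool_rot"],3))
    ph=phi-d*np.arange(n+1);P=C+60*np.c_[np.cos(ph),np.sin(ph)]
    cmd0=x-.137*(F@e)*e+.061*(F@e)*e   # present command less the free-play
    P[0]=cmd0
    q=np.round(P/30,2);r=np.diff(q,axis=0)
    print([[0,round(float(a),2),round(float(-b),2),0,0] for a,b in r])
E
python3 -c "
from step import *
go(.15,5)"
```

```text
t 17.15 C [-3.7  8.2] res [ 0.  -0.2] phi -0.709 Frad -20.5 Ftan -1.86 grip 60.6 tilt [-3.135e+00  1.000e-03  1.510e+00]
[[0, -0.28, 0.15, 0, 0], [0, -0.24, 0.18, 0, 0], [0, -0.26, 0.14, 0, 0], [0, -0.29, 0.1, 0, 0], [0, -0.29, 0.06, 0, 0]]
```

Call:
jog_arm:
  motion:
    - [0, -0.28, 0.15, 0, 0]
    - [0, -0.24, 0.18, 0, 0]
    - [0, -0.26, 0.14, 0, 0]
    - [0, -0.29, 0.1, 0, 0]
    - [0, 0, 0, 0, 0]

```text
clock: 17.65
position: [0.5739, -0.0943, 0.1317]
tool_rot: [-3.138, -0.0, 1.51]
force: [1.1, 1.0, -15.1]
grip_width: 0.0218
finger_force: 59.5
```

```bash
python3 -c "
from step import *
go(.15,6)"
```

```text
t 17.65 C [-3.7  7.9] res [ 0.1 -0.3  0.2] phi -1.309 Frad 14.8 Ftan -2.88 grip 59.5 tilt [-3.138 -0.     1.51 ]
[[0, -0.28, 0.11, 0, 0], [0, -0.3, 0.02, 0, 0], [0, -0.3, -0.04, 0, 0], [0, -0.29, -0.08, 0, 0], [0, -0.27, -0.12, 0, 0], [0, -0.26, -0.16, 0, 0]]
```

Call:
jog_arm:
  motion:
    - [0, -0.28, 0.11, 0, 0]
    - [0, -0.3, 0.02, 0, 0]
    - [0, -0.3, -0.04, 0, 0]
    - [0, -0.29, -0.08, 0, 0]
    - [0, -0.27, -0.12, 0, 0]
    - [0, -0.26, -0.16, 0, 0]

```text
clock: 18.25
position: [0.5237, -0.0909, 0.1411]
tool_rot: [-3.141, -0.001, 1.51]
force: [0.8, 6.9, -2.1]
grip_width: 0.0216
finger_force: 60.8
```

```bash
python3 -c "
from step import *
go(.15,6)"
```

```text
t 18.25 C [-3.5  8.2] res [-0.2 -0.3  0.4 -0.4] phi -2.203 Frad 1.5 Ftan 1.55 grip 60.8 tilt [-3.141e+00 -1.000e-03  1.510e+00]
[[0, -0.24, -0.18, 0, 0], [0, -0.19, -0.23, 0, 0], [0, -0.16, -0.25, 0, 0], [0, -0.12, -0.28, 0, 0], [0, -0.08, -0.29, 0, 0], [0, -0.04, -0.29, 0, 0]]
```

Call:
jog_arm:
  motion:
    - [0, -0.24, -0.18, 0, 0]
    - [0, -0.19, -0.23, 0, 0]
    - [0, -0.16, -0.25, 0, 0]
    - [0, -0.12, -0.28, 0, 0]
    - [0, -0.08, -0.29, 0, 0]

```text
clock: 18.75
position: [0.5004, -0.0892, 0.1785]
tool_rot: [-3.141, -0.001, 1.51]
force: [3.1, 6.4, -2.0]
grip_width: 0.0218
finger_force: 60.8
```

```bash
python3 -c "
from step import *
go(.1,6)"
```

```text
t 18.75 C [-3.3  8.2] res [-0.4 -0.5  0.3 -0.2 -0.4] phi -2.961 Frad -2.3 Ftan 2.48 grip 60.8 tilt [-3.141e+00 -1.000e-03  1.510e+00]
[[0, -0.03, -0.19, 0, 0], [0, -0.01, -0.2, 0, 0], [0, 0.01, -0.2, 0, 0], [0, 0.04, -0.2, 0, 0], [0, 0.05, -0.19, 0, 0], [0, 0.07, -0.19, 0, 0]]
```

Call:
jog_arm:
  motion:
    - [0, -0.03, -0.19, 0, 0]
    - [0, -0.01, -0.2, 0, 0]
    - [0, 0.01, -0.2, 0, 0]

```text
clock: 19.05
position: [0.4998, -0.0892, 0.1962]
tool_rot: [3.142, -0.001, 1.51]
force: [2.6, 6.5, -1.5]
grip_width: 0.0221
finger_force: 60.9
```

```bash
python3 -c "
from step import *
go(.1,6)"
```

```text
t 19.05 C [-3.2  8.2] res [-0.5 -0.6  0.3 -0.2 -0.3 -0.3] phi 3.024 Frad -2.3 Ftan 1.27 grip 60.9 tilt [ 3.142e+00 -1.000e-03  1.510e+00]
[[0, 0.03, -0.19, 0, 0], [0, 0.05, -0.2, 0, 0], [0, 0.08, -0.18, 0, 0], [0, 0.09, -0.18, 0, 0], [0, 0.1, -0.17, 0, 0], [0, 0.13, -0.16, 0, 0]]
```

Call:
jog_arm:
  motion:
    - [0, 0.03, -0.19, 0, 0]
    - [0, 0.05, -0.2, 0, 0]

```text
clock: 19.25
position: [0.5023, -0.0894, 0.2079]
tool_rot: [3.142, -0.001, 1.51]
force: [3.2, 6.7, -3.4]
grip_width: 0.0218
finger_force: 60.8
```

```bash
python3 -c "
from step import *
go(.1,6)"
```

```text
t 19.25 C [-3.2  8.1] res [-0.5 -0.6  0.2 -0.2 -0.3 -0.2 -0.2] phi 2.824 Frad -3.7 Ftan 2.39 grip 60.8 tilt [ 3.142e+00 -1.000e-03  1.510e+00]
[[0, 0.08, -0.18, 0, 0], [0, 0.09, -0.18, 0, 0], [0, 0.1, -0.17, 0, 0], [0, 0.13, -0.16, 0, 0], [0, 0.14, -0.14, 0, 0], [0, 0.15, -0.13, 0, 0]]
```

Call:
jog_arm:
  motion:
    - [0, 0.08, -0.18, 0, 0]
    - [0, 0.09, -0.18, 0, 0]

```text
clock: 19.45
position: [0.5071, -0.0897, 0.2186]
tool_rot: [-3.141, -0.0, 1.51]
force: [-0.6, 6.9, -1.4]
grip_width: 0.0219
finger_force: 60.9
```

```bash
python3 -c "
from step import *
go(.1,6)"
```

```text
t 19.45 C [-3.2  8.1] res [-0.5 -0.6  0.2 -0.2 -0.3 -0.2 -0.2 -0. ] phi 2.629 Frad 0.2 Ftan 1.69 grip 60.9 tilt [-3.141 -0.     1.51 ]
[[0, 0.11, -0.17, 0, 0], [0, 0.12, -0.16, 0, 0], [0, 0.14, -0.14, 0, 0], [0, 0.15, -0.13, 0, 0], [0, 0.17, -0.12, 0, 0], [0, 0.17, -0.09, 0, 0]]
```

Call:
jog_arm:
  motion:
    - [0, 0.11, -0.17, 0, 0]
    - [0, 0.12, -0.16, 0, 0]

```text
clock: 19.65
position: [0.5139, -0.0901, 0.2284]
tool_rot: [-3.141, -0.0, 1.51]
force: [-1.5, 7.6, -2.0]
grip_width: 0.0218
finger_force: 60.9
```

```bash
python3 -c "
from step import *
go(.1,6)"
```

```text
t 19.65 C [-3.2  8.1] res [-0.5 -0.6  0.2 -0.2 -0.3 -0.2 -0.2 -0.   0. ] phi 2.427 Frad 0.2 Ftan 2.87 grip 60.9 tilt [-3.141 -0.     1.51 ]
[[0, 0.14, -0.15, 0, 0], [0, 0.15, -0.13, 0, 0], [0, 0.17, -0.11, 0, 0], [0, 0.17, -0.1, 0, 0], [0, 0.19, -0.08, 0, 0], [0, 0.19, -0.06, 0, 0]]
```

Call:
jog_arm:
  motion:
    - [0, 0.14, -0.15, 0, 0]
    - [0, 0.15, -0.13, 0, 0]

```text
clock: 19.85
position: [0.5227, -0.0908, 0.2369]
tool_rot: [-3.141, -0.0, 1.51]
force: [-0.5, 5.3, -3.8]
grip_width: 0.0217
finger_force: 60.9
```

```bash
python3 -c "
from step import *
go(.1,6)"
```

```text
t 19.85 C [-3.2  8.1] res [-0.5 -0.6  0.2 -0.2 -0.3 -0.2 -0.2 -0.   0.  -0. ] phi 2.224 Frad -2.5 Ftan 2.93 grip 60.9 tilt [-3.141 -0.     1.51 ]
[[0, 0.17, -0.1, 0, 0], [0, 0.18, -0.1, 0, 0], [0, 0.18, -0.08, 0, 0], [0, 0.19, -0.06, 0, 0], [0, 0.2, -0.04, 0, 0], [0, 0.2, -0.02, 0, 0]]
```

Call:
jog_arm:
  motion:
    - [0, 0.17, -0.11, 0, 0]
    - [0, 0.18, -0.1, 0, 0]

```text
clock: 20.05
position: [0.5331, -0.0915, 0.2432]
tool_rot: [-3.141, -0.0, 1.51]
force: [-2.3, 4.1, 0.9]
grip_width: 0.0216
finger_force: 61.1
```

```bash
python3 -c "
from step import *
go(.1,6)"
```

```text
t 20.05 C [-3.2  8.2] res [-0.5 -0.6  0.3 -0.2 -0.3 -0.2 -0.2 -0.   0.  -0.1  0.1] phi 2.021 Frad 1.9 Ftan 1.9 grip 61.1 tilt [-3.141 -0.     1.51 ]
[[0, 0.18, -0.08, 0, 0], [0, 0.19, -0.06, 0, 0], [0, 0.19, -0.04, 0, 0], [0, 0.2, -0.02, 0, 0], [0, 0.2, -0.0, 0, 0], [0, 0.2, 0.02, 0, 0]]
```

Call:
jog_arm:
  motion:
    - [0, 0.18, -0.08, 0, 0]
    - [0, 0.19, -0.06, 0, 0]

```text
clock: 20.25
position: [0.5443, -0.0923, 0.2474]
tool_rot: [-3.141, -0.0, 1.51]
force: [-2.7, 4.5, 0.8]
grip_width: 0.022
finger_force: 61.1
```

```bash
python3 -c "
from step import *
go(.1,6)"
```

```text
t 20.25 C [-3.2  8.2] res [-0.5 -0.6  0.3 -0.1 -0.3 -0.2 -0.2 -0.  -0.  -0.1  0.1  0.1] phi 1.821 Frad 1.5 Ftan 2.67 grip 61.1 tilt [-3.141 -0.     1.51 ]
[[0, 0.2, -0.04, 0, 0], [0, 0.19, -0.02, 0, 0], [0, 0.2, -0.0, 0, 0], [0, 0.2, 0.02, 0, 0], [0, 0.2, 0.04, 0, 0], [0, 0.19, 0.06, 0, 0]]
```

Call:
jog_arm:
  motion:
    - [0, 0.2, -0.04, 0, 0]
    - [0, 0.19, -0.02, 0, 0]

```text
clock: 20.45
position: [0.5565, -0.0932, 0.2491]
tool_rot: [-3.141, -0.0, 1.51]
force: [-2.0, 4.5, 2.0]
grip_width: 0.0217
finger_force: 61.2
```

```bash
python3 -c "
from step import *
go(.1,6)"
```

```text
t 20.45 C [-3.1  8.2] res [-0.5 -0.6  0.3 -0.1 -0.2 -0.2 -0.2 -0.1 -0.  -0.1  0.1  0.1  0.1] phi 1.616 Frad 2.1 Ftan 2.16 grip 61.2 tilt [-3.141 -0.     1.51 ]
[[0, 0.2, -0.0, 0, 0], [0, 0.2, 0.02, 0, 0], [0, 0.2, 0.04, 0, 0], [0, 0.19, 0.06, 0, 0], [0, 0.18, 0.08, 0, 0], [0, 0.18, 0.1, 0, 0]]
```

Call:
jog_arm:
  motion:
    - [0, 0.2, 0, 0, 0]
    - [0, 0.2, 0.02, 0, 0]

```text
clock: 20.65
position: [0.569, -0.0941, 0.2484]
tool_rot: [3.141, 0.0, 1.51]
force: [-0.7, 5.0, 3.9]
grip_width: 0.022
finger_force: 61.3
```

```bash
python3 -c "
from step import *
go(.1,6)"
```

```text
t 20.65 C [-3.1  8.2] res [-0.6 -0.6  0.3 -0.1 -0.2 -0.2 -0.2 -0.1 -0.  -0.1  0.1  0.1  0.1  0.1] phi 1.406 Frad 3.7 Ftan 1.63 grip 61.3 tilt [3.141 0.    1.51 ]
[[0, 0.2, 0.03, 0, 0], [0, 0.19, 0.07, 0, 0], [0, 0.18, 0.08, 0, 0], [0, 0.18, 0.1, 0, 0], [0, 0.16, 0.11, 0, 0], [0, 0.15, 0.13, 0, 0]]
```

Call:
jog_arm:
  motion:
    - [0, 0.2, 0.03, 0, 0]
    - [0, 0.19, 0.07, 0, 0]

```text
clock: 20.85
position: [0.5809, -0.0949, 0.2451]
tool_rot: [3.141, 0.0, 1.51]
force: [0.9, 3.1, 4.8]
grip_width: 0.022
finger_force: 61.4
```

```bash
python3 -c "
from step import *
go(.1,6)"
```

```text
t 20.85 C [-3.1  8.3] res [-0.6 -0.6  0.4 -0.1 -0.2 -0.2 -0.2 -0.1 -0.  -0.1  0.1  0.1  0.1  0.1
  0.2] phi 1.2 Frad 4.7 Ftan 1.06 grip 61.4 tilt [3.141 0.    1.51 ]
[[0, 0.18, 0.07, 0, 0], [0, 0.18, 0.1, 0, 0], [0, 0.16, 0.12, 0, 0], [0, 0.15, 0.13, 0, 0], [0, 0.14, 0.15, 0, 0], [0, 0.12, 0.15, 0, 0]]
```

Call:
jog_arm:
  motion:
    - [0, 0.18, 0.07, 0, 0]
    - [0, 0.18, 0.1, 0, 0]

```text
clock: 21.05
position: [0.5914, -0.0956, 0.2398]
tool_rot: [3.142, 0.0, 1.51]
force: [-4.0, 2.9, 5.2]
grip_width: 0.0222
finger_force: 61.4
```

```bash
python3 -c "
from step import *
go(.1,6)"
```

```text
t 21.05 C [-3.1  8.3] res [-0.6 -0.6  0.4 -0.  -0.2 -0.2 -0.2 -0.  -0.  -0.1  0.1  0.1  0.   0.1
  0.2  0.1] phi 1.002 Frad 2.1 Ftan 6.33 grip 61.4 tilt [3.142 0.    1.51 ]
[[0, 0.17, 0.11, 0, 0], [0, 0.15, 0.14, 0, 0], [0, 0.13, 0.14, 0, 0], [0, 0.12, 0.16, 0, 0], [0, 0.11, 0.17, 0, 0], [0, 0.09, 0.18, 0, 0]]
```

Call:
jog_arm:
  motion:
    - [0, 0, 0, 0, 0]

```text
clock: 21.15
position: [0.5918, -0.0956, 0.2395]
tool_rot: [3.141, -0.0, 1.51]
force: [3.1, 2.0, 3.2]
grip_width: 0.022
finger_force: 61.5
```

```bash
python3 -c "
from step import *
go(.03,4,add=False)"
```

```text
t 21.15 C [-3.1  8.3] res [-0.6 -0.6  0.4 -0.  -0.2 -0.2 -0.2 -0.  -0.  -0.1  0.1  0.1  0.   0.1
  0.2  0.1] phi 0.995 Frad 4.3 Ftan -0.72 grip 61.5 tilt [ 3.141 -0.     1.51 ]
[[0, 0.06, 0.02, 0, 0], [0, 0.04, 0.03, 0, 0], [0, 0.05, 0.04, 0, 0], [0, 0.05, 0.04, 0, 0]]
```

Call:
jog_arm:
  motion:
    - [0, 0, 0, 0, 0]

```text
clock: 21.25
position: [0.5912, -0.0956, 0.2399]
tool_rot: [3.141, -0.0, 1.51]
force: [2.4, 1.5, 3.3]
grip_width: 0.0219
finger_force: 61.5
```

```bash
python3 -c "
from step import *
go(.03,4,add=False)"
```

```text
t 21.25 C [-3.1  8.3] res [-0.6 -0.6  0.4 -0.  -0.2 -0.2 -0.2 -0.  -0.  -0.1  0.1  0.1  0.   0.1
  0.2  0.1] phi 1.006 Frad 4.0 Ftan -0.17 grip 61.5 tilt [ 3.141 -0.     1.51 ]
[[0, 0.06, 0.03, 0, 0], [0, 0.05, 0.03, 0, 0], [0, 0.04, 0.04, 0, 0], [0, 0.05, 0.03, 0, 0]]
```

Call:
jog_arm:
  motion:
    - [0, 0.06, 0.03, 0, 0]
    - [0, 0.05, 0.03, 0, 0]

```text
clock: 21.45
position: [0.5939, -0.0958, 0.2382]
tool_rot: [-3.141, 0.0, 1.51]
force: [-3.7, 2.3, 4.3]
grip_width: 0.0217
finger_force: 61.5
```

```bash
python3 -c "
from step import *
go(.03,4,add=False)"
```

```text
t 21.45 C [-3.1  8.3] res [-0.6 -0.6  0.4 -0.  -0.2 -0.2 -0.2 -0.  -0.  -0.1  0.1  0.1  0.   0.1
  0.2  0.1] phi 0.953 Frad 1.3 Ftan 5.61 grip 61.5 tilt [-3.141  0.     1.51 ]
[[0, 0.05, 0.03, 0, 0], [0, 0.05, 0.04, 0, 0], [0, 0.05, 0.03, 0, 0], [0, 0.04, 0.04, 0, 0]]
```

Call:
jog_arm:
  motion:
    - [0, 0.05, 0.03, 0, 0]

```text
clock: 21.55
position: [0.5953, -0.0958, 0.2372]
tool_rot: [-3.141, 0.0, 1.51]
force: [-4.2, 2.1, 4.9]
grip_width: 0.0221
finger_force: 61.5
```

```bash
python3 -c "
from step import *
go(.03,4,add=False)"
```

```text
t 21.55 C [-3.1  8.3] res [-0.6 -0.6  0.4 -0.  -0.2 -0.2 -0.2 -0.  -0.  -0.1  0.1  0.1  0.   0.1
  0.2  0.1] phi 0.924 Frad 1.3 Ftan 6.41 grip 61.5 tilt [-3.141  0.     1.51 ]
[[0, 0.05, 0.03, 0, 0], [0, 0.04, 0.04, 0, 0], [0, 0.05, 0.04, 0, 0], [0, 0.04, 0.04, 0, 0]]
```

Resistance rises at the modelled rate: 6.4 N along the circle is about 40 N at the foot. I'll let go and lift away.

Call:
jog_arm:
  motion:
    - [0, 0, 0, 0, 1]
    - [0, 0, 0, 0, 1]
    - [0, 0, 0, 0, 1]
    - [0, 0, 0, 0, 1]
    - [0, 0, 0, 0, 1]
    - [0, 0, -0.3, 0, 1]
    - [0, 0, -0.8, 0, 1]
    - [0, 0, -0.8, 0, 1]
    - [0, 0, -0.8, 0, 1]
    - [0, 0, -0.5, 0, 1]
    - [0, 0, 0, 0, 1]
    - [0, 0, 0, 0, 1]

```text
clock: 22.75
position: [0.5957, -0.0957, 0.3335]
tool_rot: [3.141, 0.0, 1.51]
force: [0.1, -0.1, -0.8]
grip_width: 0.0852
finger_force: 0.0
```

```bash
python3 - <<'E'
from h import *
o=bot.observe();print(o["clock"],o["position"],o["force"],o["grip_width"])
f=grab("top","pics/top4.png");g=grab("side","pics/side4.png")
a=cv2.imread("pics/top4.png")[150:270,200:332]; b=cv2.imread("pics/side4.png")[150:270,200:332]
cv2.imwrite("pics/p4.png",cv2.resize(np.hstack([a,b]),(792,360),interpolation=cv2.INTER_CUBIC))
E
```

```text
22.75 [ 0.59570698 -0.09574699  0.33348111] [ 0.14279702 -0.08192082 -0.7992364 ] 0.08519932438870487
```

View pics/p4.png

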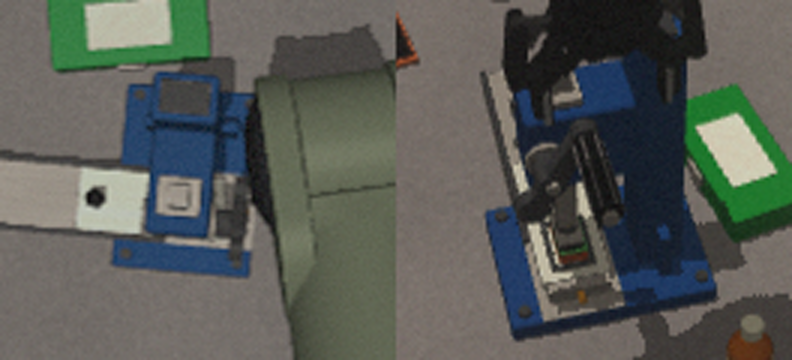

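The side crop shows the foot down on the chip at (572,245). The crank is at rest and the hand is clear above it, so I'll hand in.

```bash
python3 -c "
from workcell import bot
print(bot.job_done())"
```

```text
the job is handed in; nothing more can be done
None
```

I handed the job in at about 23 s: the chip is in the pocket, the shuttle is home, and the foot is clamped on the glass at about 40 N judged from the crank resistance. I let go of the sleeve and moved the hand clear; no verdict was shown.

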